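# Clear the tipped bottle and hold the outfeed gate open

## Task

One sauce bottle has tipped over on the free-spinning turntable: lift it off and lay it down inside the empty reject crate by the gate (lower it in, do not drop it), leaving the other bottles standing on the turntable and everything else where it is. Then pull the spring-loaded gate slide out by its upright grip until its white index line is level with the white line of the clip on the scale bar, and keep it there: the job finishes while the gripper is still holding the slide at the mark, since it springs shut if let go.

Things in the scene. Friction and masses are not known exactly. Their poses are not given: they have to be found in the camera images.
- turntable: Round accumulation table fixed to the bench; origin at its centre on the bench. Its plain metal disc (270 mm across, top at 45 mm above the bench) spins freely about the vertical with almost no resistance.
- tipped: The tipped bottle: square-bodied dark sauce bottle lying on its side on the disc, about 0.2 kg, 119 mm long; body 46 x 46 x 85 mm, round cap 38 mm across at the end. Origin halfway along its length on the side it lies on; x along the bottle towards the cap, z up.
- tipped_grip (a point): Centre of the tipped bottle's square part, the place to grip it, across the 46 mm width; 23 mm above the surface it lies on, 17 mm from its origin towards the foot.
- bottle_a: A bottle standing on the disc, same make as the tipped one (46 x 46 mm, 119 mm tall), to be left standing; origin at the centre of its foot, z up.
- bottle_b: Second standing bottle, as bottle_a.
- bottle_c: Third standing bottle, as bottle_a.
- crate: Empty open green reject crate, fixed, 200 (x) x 160 (y) x 70 mm high, walls and floor 5 mm; origin at the centre of its underside, x along its length. (The bigger green bin at the back corner, full of caps, is not it.)
- gate: Outfeed gate unit fixed to the bench: base plate 300 x 110 mm with two low rods and, on its -y side, a scale bar, all under 36 mm high; two lane walls 65 mm high across its far end (67 to 129 mm along +x from the origin). Origin on the bench; the slide is pulled along this body's -x, towards the robot.
- gate_slide: The slide: black block 50 x 66 mm, top 35 mm above the bench, with an upright steel grip post 25 mm across from 35 to 85 mm (foot collar 32 mm across, 4 mm high). Origin on the post's axis at bench height, axes as gate. Starts closed; travels up to 95 mm along the gate's -x. A spring pulls it back: 3 N closed, 1 N more per 10 mm.
- grip_top (a point): Centre of the top of the grip post, 85 mm above the bench.
- index (a point): White index line on the slide, 45 mm to the -y side of the grip post's axis, 40 mm above the bench; axes as gate. It moves with the slide.
- mark (a point): The mark: white line on top of the small black clip (12 x 18 mm, top 44 mm above the bench) on the scale bar; point 40 mm above the bench, axes as gate. 30 to 75 mm from the closed slide's index along the gate's -x; level with it when both have the same position along the gate's x. Leave the clip where it is.
- heat_gun: Heat gun lying on the bench, bystander; origin under its barrel.
- spray: White spray bottle 60 mm across, 170 mm tall, bystander; origin at its foot.
- tape: Roll of clear tape 90 mm across, 30 mm high, lying flat, bystander; origin at its underside.
- stray_cap: A dark bottle cap 38 mm across, 22 mm high on the bench, bystander; origin at its underside.
- driver: Screwdriver 190 mm long lying on the bench, bystander.

How it is judged:
By the outcome, as a careful person would: the job done as asked, in the order asked, and still so for the second after the job is handed in, while the arm keeps its last pose, push and grip.
It also fails if it takes over 51 s, if anything falls off the work surface, if the arm or the gripper's body presses on something with over 40 N, if the wrist force passes 120 N, or if a joint passes its speed limit or range.

## Robot

A 6-joint arm with a two-finger parallel gripper is mounted at the origin on the work surface. World frame = base frame: x ahead of the robot, y to its left, z up, the work surface at z = 0. Lengths are in m, angles in rad, forces in N, time in s.
With the tool pointing down it reaches from about 0.35 to 0.775 m from the base axis. Payload 5.5 kg.
Tool frame: the origin (TCP) lies midway between the tips of the shut fingers; the grasp point (between the pads) lies 19 mm behind it; z points along the fingers, y is the line along which they close (so a half turn about z gives the same grasp; the last joint's range is limited). The gripper opens to 85 mm and grips with 20 to 120 N. Pads are 22 mm wide; open, the fingers measure 114 mm over their backs; the gripper's body (76 mm by 85 mm) begins 54 mm behind the grasp point. The pads swing forward as they close: fully open they stand 13 mm farther back than shut.
Start: joints at [-1.29, 0.313, 0.046, 1.304, 0, 1.431], TCP at [0.235, -0.525, 0.231] pointing down, gripper open.
Joint ranges: [-2.76, 2.76], [-0.86, 1.69], [-1.03, 1.26], [-2.2, 2.34], [-1.47, 1.5], [-3.14, 3.14]. Speed limits (rad/s): [2.57, 2.57, 3.14, 3.14, 3.14, 3.14].

## Interface

Orientations are given as a unit quaternion [w, x, y, z].
In Python, from workcell import telemetry, imaging, env gives the robot as it stands. The module is installed in compiled form; this text tells all that it offers.
- The arm moves only by the tool step_arm, never from a script. Its argument "moves" is a list of rows, each a list of 3 entries, a list of its own where there are three numbers: the shift along the tool's x, y, z in mm, then the turn, a rotation vector about the tool's x, y, z in rad, then the finger opening in mm, from 0 to 85.4. A call has 1 to 8 rows; each row is the pose to reach, as a shift and turn from the pose commanded when the call began, along the tool's axes at that moment; what a row does not reach only later rows make up. A row lasts 1/12 s, in which the tool goes at most 41.7 mm and 7.16 degrees, less where a joint would pass 70% of its speed; a pose out of reach is approached as far as the arm can. A call with a gripper value outside its range is refused whole. The fingers move at their own pace and stop on an object; "grip_force" is the grip in N (left out, the last holds). Time passes only in rows, so rows that repeat a pose let the fingers close. It gives the time, the measured TCP pose, the force, the opening and the grip force at its end, in the units of the state.
- telemetry.get_state(): the state, without advancing time (a new reading comes with each control period).
- imaging.read_camera(name): name is "scene" or "top"; returns the picture (400x640x3 uint8, red, green, blue); there is no depth.
- imaging.camera_params(name): a dict with "camera_matrix" (3x3 intrinsics, pixels), "pose" (4x4, takes a point from camera to world coordinates). Camera axes: x right, y up, looking along -z (the intrinsics and any distortion apply to the point x, -y, -z); pixel columns grow to the right and rows downward; lengths in m; the calibration is good to about 2 mm. A picture is of the moment at which its call begins. camera_params takes no time and is no camera call.
- env.hand_in(): hands the job in; it is judged then, once.
The state is a dict: "clock": time; "joint_pos": joint angles; "qvel": joint speeds; "tau": joint torques, N m; "tcp_pos": TCP position; "orientation": TCP orientation; "wrist_force": force on the tool from outside, world axes, zero at the start; "ft_torque": the same for the moment, N m; "finger_gap": finger opening in m; "grip_force": force on a finger pad.
Only numpy, scipy, OpenCV 4.12 (cv2) and the standard library are available. Lean on these libraries where they do the work, as an engineer would, in place of code of your own. Each camera call takes 0.05 s, during which the arm holds its last target. There are 200 camera calls.

## Working session

There is one attempt and no reset: what is moved stays moved. The work goes in short steps, Python scripts to look and compute and a tool call to move; the robot and the scene stay as the last step left them, time stands still between calls to the robot, and variables do not carry over. Pictures are saved under pics/ and viewed, at most 10 in all, crops included, and the job is handed in when it is done.

Besides the shell and the picture viewer there is one more tool, called after "Emit:" as a command line: name --argument value ..., lists and objects as JSON in quotes. step_arm: Moves the arm, as the interface text tells. Its arguments: {"type":"object","properties":{"moves":{"type":"array"},"grip_force":{"type":"number"}},"required":["moves"]}

```bash
mkdir -p pics; python3 - <<'E'
from workcell import telemetry, imaging, env
import cv2, numpy as np
np.set_printoptions(precision=4,suppress=True)
for n in ("scene","top"):
    im=imaging.read_camera(n); cv2.imwrite(f"pics/{n}0.png",im[:,:,::-1])
    p=imaging.camera_params(n); print(n,p)
s=telemetry.get_state(); print(s)
E
```

```text
scene {'camera_matrix': array([[420.5038,   0.    , 316.3039],
       [  0.    , 420.5038, 196.431 ],
       [  0.    ,   0.    ,   1.    ]]), 'pose': array([[ 0.7273, -0.587 ,  0.3557,  0.9213],
       [ 0.6862,  0.6119, -0.3933, -0.3737],
       [ 0.0131,  0.5301,  0.8478,  0.9927],
       [ 0.    ,  0.    ,  0.    ,  1.    ]])}
top {'camera_matrix': array([[443.3058,   0.    , 319.7573],
       [  0.    , 443.3058, 197.2729],
       [  0.    ,   0.    ,   1.    ]]), 'pose': array([[-0.0207,  0.9933, -0.114 ,  0.3855],
       [-0.9998, -0.0207,  0.0004,  0.0739],
       [-0.002 ,  0.114 ,  0.9935,  1.2459],
       [ 0.    ,  0.    ,  0.    ,  1.    ]])}
{'clock': 0.1, 'joint_pos': array([-1.2896,  0.3139,  0.0451,  1.3036, -0.    ,  1.4312]), 'qvel': array([-0.0016, -0.0025,  0.0032,  0.0008, -0.0008,  0.0007]), 'tau': array([  0.0033, -48.1728,  29.9243,   0.0128,  -0.0001,  -0.    ]), 'tcp_pos': array([ 0.2347, -0.5244,  0.2305]), 'orientation': array([-0.0008,  0.978 ,  0.2088, -0.0001]), 'wrist_force': array([ 0.3383, -0.2136, -0.1682]), 'ft_torque': array([ 0.0153, -0.004 ,  0.0345]), 'grip_force': 0.0, 'finger_gap': 0.08568826288578556}
```

View pics/top0.png

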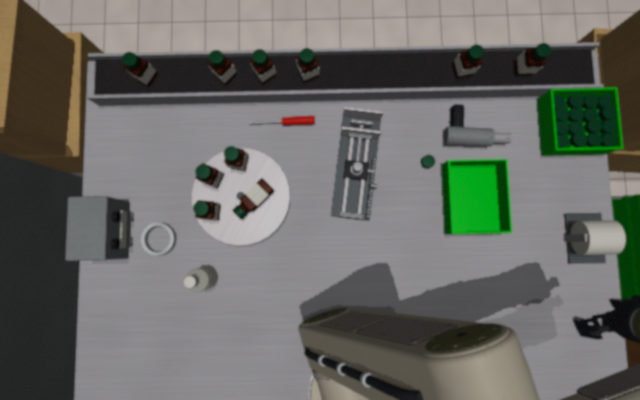

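View pics/scene0.png

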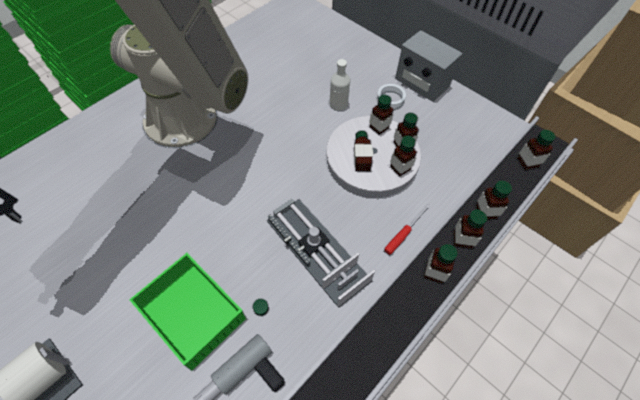

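The top view shows the disc centred near (241,197), with the tipped bottle from foot (265,188) to cap (240,212). Three bottles stand on its upper-left side. The gate post is near (357,169) and the empty crate is near (477,197). I'll enlarge the turntable and gate.

```bash
cat > h.py <<'E'
from workcell import telemetry, imaging, env
import cv2, numpy as np
from scipy.spatial.transform import Rotation as R
np.set_printoptions(precision=4,suppress=True)
def ray(n,uv):
    p=imaging.camera_params(n); K,T=p["camera_matrix"],p["pose"]
    d=np.linalg.inv(K)@[uv[0],uv[1],1]; d=T[:3,:3]@(d*[1,-1,-1]); return T[:3,3],d
def plane(n,uv,z):
    o,d=ray(n,uv); return (o+d*(z-o[2])/d[2])
def proj(n,P):
    p=imaging.camera_params(n); q=np.linalg.inv(p["pose"])@np.append(P,1); q=q[:3]*[1,-1,-1]
    q=p["camera_matrix"]@q; return q[:2]/q[2]
def two(uv1,uv2):
    (o1,d1),(o2,d2)=ray("top",uv1),ray("scene",uv2)
    s=np.linalg.lstsq(np.c_[d1,-d2],o2-o1,rcond=None)[0]; a,b=o1+s[0]*d1,o2+s[1]*d2
    return (a+b)/2,np.linalg.norm(a-b)
def tile(im,x,y,w,h,W=400,H=300): return cv2.resize(im[y:y+h,x:x+w],(W,H),interpolation=cv2.INTER_CUBIC)
def toolmove(target):  # world target of TCP -> shift in tool mm, yaw of tool y
    s=telemetry.get_state(); r=R.from_quat(s["orientation"],scalar_first=True)
    return r.inv().apply(np.array(target)-s["tcp_pos"])*1000
E
python3 - <<'E'
from h import *
t=cv2.imread("pics/top0.png"); s=cv2.imread("pics/scene0.png")
a=np.vstack([np.hstack([tile(t,182,140,120,90),tile(t,312,100,80,120,200,300),tile(t,430,140,100,150,200,300)]),np.hstack([tile(s,320,90,120,90),tile(s,260,190,120,90)])])
cv2.imwrite("pics/z0.png",a)
E
```

```text
(no output)
```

View pics/z0.png

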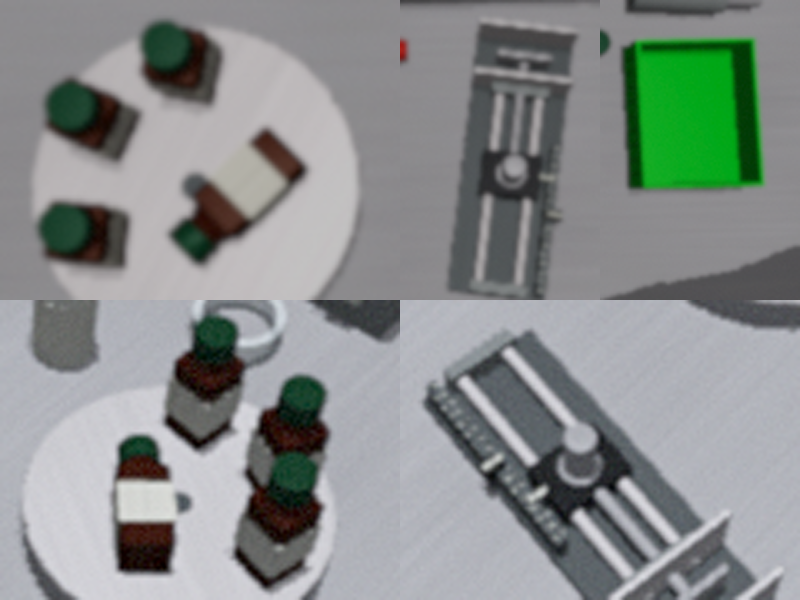

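The crops show the gate post top near (357,165) in the top view and (314,230) in the scene view. The index line is near (371,171) and the clip line near (373,186). The grey spot on the disc is its hub mark. Next I'll zoom in on the bottle and the scale.

```bash
python3 - <<'E'
from h import *
t=cv2.imread("pics/top0.png"); s=cv2.imread("pics/scene0.png")
a=np.vstack([np.hstack([tile(t,226,172,50,50,400,300)[:, :300] if 0 else tile(t,226,172,48,36+12,400,400)[:300],tile(s,346,126,48,36,400,300)]),
 np.hstack([tile(t,336,150,48,36+12,400,400)[:300],tile(s,276,212,64,48,400,300)])])
cv2.imwrite("pics/z1.png",a)
# disc: bright mask ellipse + centre
c=plane("top",(241,197),.045); print("disc",c)
E
```

```text
disc [0.5285 0.2882 0.045 ]
```

View pics/z1.png

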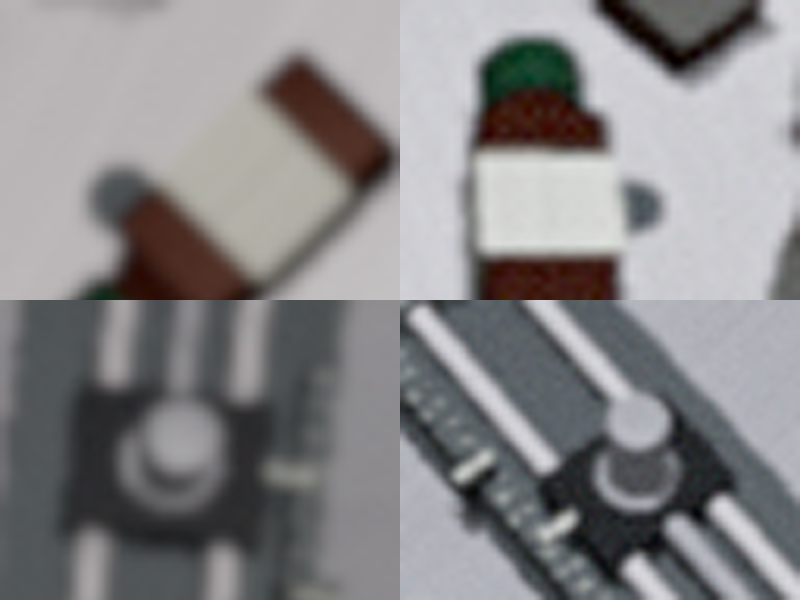

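```bash
python3 - <<'E'
from h import *
def px(x,y,s,o): return ((x+.5)/s-.5+o[0],(y+.5)/s-.5+o[1])
T=lambda x,y:px(x,y,400/48,(226,172)); S=lambda x,y:px(x-400,y,400/48,(346,126))
G=lambda x,y:px(x,y-300,400/48,(336,150)); H=lambda x,y:px(x-400,y-300,6.25,(276,212))
for n,a,b in [("label",T(257,187),S(547,204)),("posttop",G(185,437),H(640,420)),("index",G(290,475),H(562,522)),("hub",T(118,195),S(640,207))]:
    print(n,*two(a,b))
for n,c in [("foot mid",T(343,105)),("foot c1",T(298,50)),("foot c2",T(388,160)),("lab c1",T(262,92)),("lab2",T(155,185)),("lab3",T(355,190)),("lab4",T(258,280))]: print(n,plane("top",c,.091))
for q in [(475,150),(612,152),(625,258),(478,255)]: print("scene lab",plane("scene",S(*q),.091))
print("post top cam",plane("top",G(185,437),.085),plane("scene",H(640,420),.085))
i=plane("scene",H(562,522),.040);m=plane("scene",H(474,470),.044);print("idx,mark scene",i,m)
Z=lambda x,y:px(x-400,y,2.5,(312,100))
i2=plane("top",G(290,475),.040);m2=plane("top",Z(553,214),.044);print("top",i2,m2)
# gate axis: outer base plate edges in top tile
for p in [(482,20),(448,290),(577,35),(543,297),(499,95),(483,285),(541,95),(519,285)]: print("gate",p,plane("top",Z(*p),.02))
im=cv2.imread("pics/top0.png"); hsv=cv2.cvtColor(im,cv2.COLOR_BGR2HSV)
g=cv2.inRange(hsv,(45,60,20),(85,255,255))
for c in cv2.findContours(g,0,2)[0]:
    if cv2.contourArea(c)>60: 
        (u,v),wh,an=cv2.minAreaRect(c); x,y,w,h=cv2.boundingRect(c)
        print("green",u,v,wh,an,"cap z.158",plane("top",(u,v),.158)[:2],"z.07",plane("top",(u,v),.07)[:2], [plane("top",q,.07)[:2].round(3) for q in cv2.boxPoints(cv2.minAreaRect(c))] if w>40 else "")
E
```

```text
label [0.5314 0.2409 0.0896] 0.003022690744941621
posttop [ 0.6018 -0.0282  0.0825] 0.003258040464327701
index [ 0.596  -0.0664  0.0402] 0.0029490563969726976
hub [0.5355 0.2931 0.0439] 0.0032947592484353543
foot mid [0.5557 0.2123 0.091 ]
foot c1 [0.5735 0.2264 0.091 ]
foot c2 [0.5378 0.1982 0.091 ]
lab c1 [0.5603 0.2379 0.091 ]
lab2 [0.5314 0.2717 0.091 ]
lab3 [0.5285 0.2087 0.091 ]
lab4 [0.5007 0.2394 0.091 ]
scene lab [0.5012 0.242  0.091 ]
scene lab [0.5344 0.2728 0.091 ]
scene lab [0.5653 0.2417 0.091 ]
scene lab [0.5302 0.2096 0.091 ]
post top cam [ 0.6002 -0.0292  0.085 ] [ 0.6037 -0.028   0.085 ]
idx,mark scene [ 0.5969 -0.0652  0.04  ] [ 0.5568 -0.0745  0.044 ]
top [ 0.5951 -0.0676  0.04  ] [ 0.5533 -0.0727  0.044 ]
gate (482, 20) [ 0.7815 -0.0024  0.02  ]
gate (448, 290) [0.4741 0.0436 0.02  ]
gate (577, 35) [ 0.7616 -0.1099  0.02  ]
gate (543, 297) [ 0.4642 -0.0613  0.02  ]
gate (499, 95) [ 0.6938 -0.0192  0.02  ]
gate (483, 285) [0.4789 0.0047 0.02  ]
gate (541, 95) [ 0.6928 -0.0667  0.02  ]
gate (519, 285) [ 0.4781 -0.0352  0.02  ]
green 201.5 208.5 (13.0, 15.0) 90.0 ca
[... 1071 characters left out ...]
07 [0.9163 0.5938] 
green 216.25001525878906 57.7499885559082 (14.142135620117188, 13.435027122497559) 45.0 cap z.158 [0.8759 0.3314] z.07 [0.9155 0.3522] 
green 259.25 56.749996185302734 (14.142135620117188, 13.435027122497559) 45.0 cap z.158 [0.8762 0.2211] z.07 [0.9159 0.233 ] 
green 306.5000305175781 56.000003814697266 (13.435027122497559, 13.435027122497559) 45.0 cap z.158 [0.8756 0.0999] z.07 [0.9152 0.102 ] 
green 476.00006103515625 52.000003814697266 (14.142135620117188, 14.142135620117188) 45.0 cap z.158 [ 0.8769 -0.3349] z.07 [ 0.9167 -0.368 ] 
green 542.7500610351562 50.750003814697266 (13.435027122497559, 14.142135620117188) 45.0 cap z.158 [ 0.8766 -0.5062] z.07 [ 0.9163 -0.5531]
```

Emit:
step_arm --moves '[[[581,-580,0],[0,0,-1.9],66],[[581,-580,0],[0,0,-1.9],66],[[581,-580,0],[0,0,-1.9],66],[[581,-580,0],[0,0,-1.9],66],[[581,-580,0],[0,0,-1.9],66],[[581,-580,0],[0,0,-1.9],66],[[581,-580,0],[0,0,-1.9],66],[[581,-580,0],[0,0,-1.9],66]]' --grip_force 40

```text
clock: 0.77
tcp_pos: [0.354, -0.2115, 0.2311]
orientation: [-0.0, 0.756, 0.654, 0.0]
wrist_force: [0.4, 0.2, 0.5]
finger_gap: 0.0659
grip_force: 0.0
```

```bash
cat >> h.py <<'E'
def go(x,y,z,yaw=None):  # prints tool shift mm and rotvec to reach vertical tool, tool-y at yaw deg
    s=telemetry.get_state(); r=R.from_quat(s["orientation"],scalar_first=True)
    ty=r.as_matrix()[:,1]; cur=np.degrees(np.arctan2(ty[1],ty[0])); yaw=cur if yaw is None else yaw
    a=np.radians(yaw); Y=np.array([np.cos(a),np.sin(a),0]); Z=np.array([0,0,-1.]); X=np.cross(Y,Z)
    print("t",s["clock"],"tcp",s["tcp_pos"],"yaw",cur,"gap",s["finger_gap"],"F",s["wrist_force"],"shift",toolmove([x,y,z]).round(1),"turn",(r.inv()*R.from_matrix(np.c_[X,Y,Z])).as_rotvec().round(3))
E
python3 -c "
from h import *
go(.528,.2425,.23,42.85)"
```

```text
t 0.7667 tcp [ 0.354  -0.2115  0.2311] yaw -8.280494597924555 gap 0.06589189240509095 F [0.3844 0.1992 0.5004] shift [474.3 106.8   1.1] turn [-0.    -0.    -0.892]
```

Emit:
step_arm --moves '[[[474,107,0],[0,0,-0.89],66],[[474,107,0],[0,0,-0.89],66],[[474,107,0],[0,0,-0.89],66],[[474,107,0],[0,0,-0.89],66],[[474,107,0],[0,0,-0.89],66],[[474,107,0],[0,0,-0.89],66],[[474,107,0],[0,0,-0.89],66],[[474,107,0],[0,0,-0.89],66]]'

```text
clock: 1.43
tcp_pos: [0.4752, 0.0992, 0.231]
orientation: [-0.0, 0.401, 0.916, -0.0]
wrist_force: [1.2, -1.0, 0.3]
finger_gap: 0.0658
grip_force: 0.0
```

```bash
python3 -c "
from h import *
go(.528,.2425,.20,42.85)"
```

```text
t 1.4333 tcp [0.4752 0.0992 0.231 ] yaw 42.72771246757015 gap 0.06584871146751627 F [ 1.1856 -0.9811  0.2578] shift [ 69.4 136.1  31. ] turn [-0.    -0.    -0.002]
```

Emit:
step_arm --moves '[[[35,68,15],[0,0,0],66],[[52,102,31],[0,0,0],66],[[69,136,31],[0,0,0],66],[[69,136,31],[0,0,0],66],[[69,136,60],[0,0,0],66],[[69,136,85],[0,0,0],66],[[69,136,98],[0,0,0],66],[[69,136,98],[0,0,0],66]]'

```text
clock: 2.1
tcp_pos: [0.5262, 0.2392, 0.129]
orientation: [-0.003, 0.403, 0.915, -0.003]
wrist_force: [0.4, 0.0, -0.5]
finger_gap: 0.0661
grip_force: 0.0
```

```bash
python3 -c "
from h import *
go(.528,.2425,.052,42.85)
t=imaging.read_camera('top');s=imaging.read_camera('scene')
cv2.imwrite('pics/g1.png',np.hstack([tile(t,182,140,120,90),tile(s,320,60,160,120)])[:,:,::-1])"
```

```text
t 2.1 tcp [0.5262 0.2392 0.129 ] yaw 42.44075266671718 gap 0.06611260653614404 F [ 0.3867  0.001  -0.4893] shift [ 0.9  4.1 76.9] turn [-0.007 -0.003 -0.007]
```

View pics/g1.png

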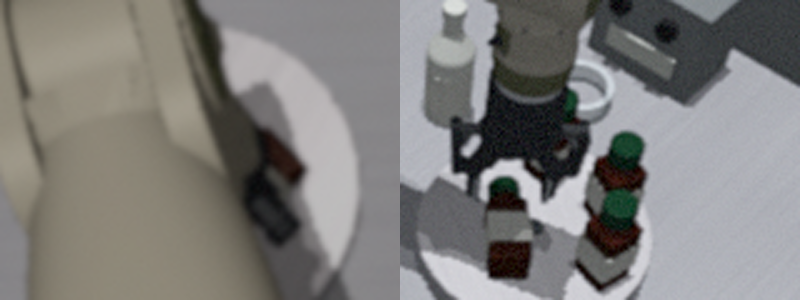

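The fingers straddle the tipped bottle and the standing bottles are clear. I'll descend and grip.

Emit:
step_arm --moves '[[[0,2,20],[0,0,-0.005],66],[[0,3,45],[0,0,-0.005],66],[[0,3,65],[0,0,-0.005],66],[[0,3,76],[0,0,-0.005],66],[[0,3,76],[0,0,-0.005],66],[[0,3,76],[0,0,-0.005],50],[[0,3,76],[0,0,-0.005],40],[[0,3,76],[0,0,-0.005],30]]' --grip_force 40

```text
clock: 2.87
tcp_pos: [0.5327, 0.242, 0.0591]
orientation: [0.001, 0.401, 0.916, 0.001]
wrist_force: [-1.0, 0.5, 4.2]
finger_gap: 0.0454
grip_force: 42.2
```

```bash
python3 -c "
from h import *
go(.528,.2425,.052,42.85)"
```

```text
t 2.8667 tcp [0.5327 0.242  0.0591] yaw 42.68082132216159 gap 0.0454352583066605 F [-0.9936  0.4673  4.1516] shift [ 3.5 -3.1  7.1] turn [ 0.003  0.001 -0.003]
```

Emit:
step_arm --moves '[[[0,0,-4],[0,0,0],30],[[0,0,-14],[0,0,0],30],[[0,0,-35],[0,0,0],30],[[0,0,-65],[0,0,0],30],[[0,0,-100],[0,0,0],30],[[0,0,-135],[0,0,0],30],[[0,0,-155],[0,0,0],30],[[0,0,-155],[0,0,0],30]]' --grip_force 50

```text
clock: 3.53
tcp_pos: [0.534, 0.2425, 0.2191]
orientation: [0.004, 0.401, 0.916, 0.003]
wrist_force: [0.8, 0.8, -1.6]
finger_gap: 0.0453
grip_force: 51.7
```

```bash
python3 -c "
from h import *
go(.516,-.356,.21,90)
t=imaging.read_camera('top');s=imaging.read_camera('scene')
cv2.imwrite('pics/g2.png',s[:,:,::-1])"
```

```text
t 3.5333 tcp [0.534  0.2425 0.2191] yaw 42.69314820414426 gap 0.04534488607138132 F [ 0.8055  0.8382 -1.6211] shift [-427.7 -419.1    7.2] turn [ 0.007  0.008 -0.826]
```

View pics/g2.png

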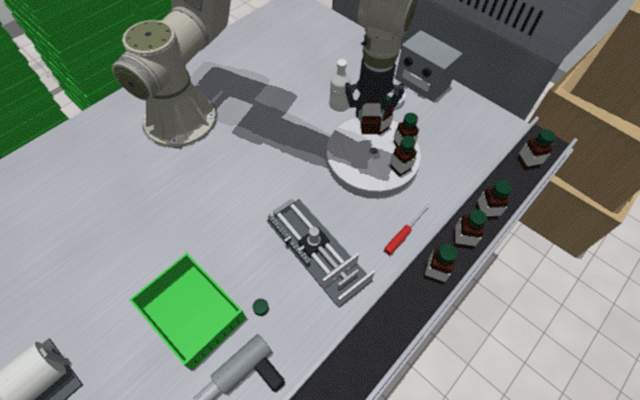

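The bottle is held clear above the disc, and the other three are still standing. The crate rim corners in the scene view are about (186,257), (243,314), (190,364) and (133,299).

Emit:
step_arm --moves '[[[-413,-432,4],[0,0,-0.82],30],[[-413,-432,4],[0,0,-0.82],30],[[-413,-432,4],[0,0,-0.82],30],[[-413,-432,4],[0,0,-0.82],30],[[-413,-432,4],[0,0,-0.82],30],[[-413,-432,4],[0,0,-0.82],30],[[-413,-432,4],[0,0,-0.82],30],[[-413,-432,4],[0,0,-0.82],30]]'

```text
clock: 4.3
tcp_pos: [0.5109, -0.0651, 0.2081]
orientation: [-0.002, 0.0, 1.0, 0.001]
wrist_force: [1.0, -0.1, -1.9]
finger_gap: 0.0456
grip_force: 51.8
```

```bash
python3 -c "
from h import *
c=[plane('scene',q,.07) for q in [(186,257),(243,314),(190,364),(133,299)]]
print(np.array(c),np.mean(c,axis=0))
go(.536,-.356,.21,90)"
```

```text
[[ 0.4277 -0.2818  0.07  ]
 [ 0.627  -0.2789  0.07  ]
 [ 0.6259 -0.4229  0.07  ]
 [ 0.4241 -0.4255  0.07  ]] [ 0.5262 -0.3523  0.07  ]
t 4.3 tcp [ 0.5109 -0.0651  0.2081] yaw 89.99724878353456 gap 0.045578388420928005 F [ 0.9516 -0.0978 -1.894 ] shift [ -25.1 -290.9   -2.4] turn [ 0.001 -0.004 -0.   ]
```

Emit:
step_arm --moves '[[[-5,-42,0],[0,0,0],30],[[-10,-83,0],[0,0,0],30],[[-15,-124,0],[0,0,0],30],[[-20,-165,0],[0,0,0],30],[[-25,-206,0],[0,0,0],30],[[-30,-247,0],[0,0,0],30],[[-30,-275,10],[0,0,0],30],[[-30,-289,30],[0,0,0],30]]'

```text
clock: 4.97
tcp_pos: [0.541, -0.3581, 0.1795]
orientation: [0.001, 0.005, 1.0, -0.001]
wrist_force: [1.2, -0.5, -2.1]
finger_gap: 0.045
grip_force: 52.1
```

```bash
python3 -c "
from h import *
go(.541,-.354,.02,90)
s=imaging.read_camera('scene')
cv2.imwrite('pics/g3.png',tile(s,100,160,200,200,500,500)[:,:,::-1])"
```

```text
t 4.9667 tcp [ 0.541  -0.3581  0.1795] yaw 89.46738498647542 gap 0.045006341682783946 F [ 1.226  -0.4841 -2.0887] shift [  0.2   4.5 159.4] turn [-0.002  0.001 -0.009]
```

View pics/g3.png

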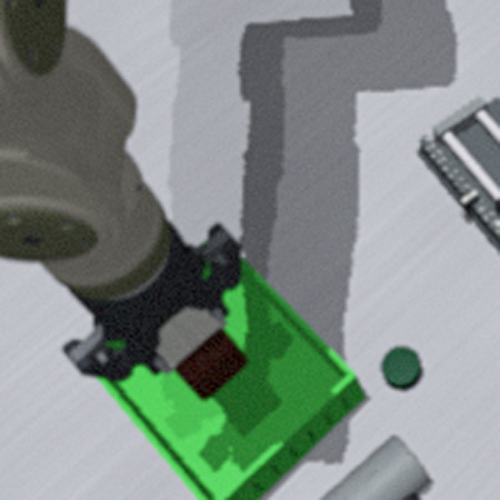

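The bottle is level over the crate, lined up with its length. I'll lower it, slowing near the floor.

Emit:
step_arm --moves '[[[0,4,30],[0,0,0],30],[[0,4,65],[0,0,0],30],[[0,4,100],[0,0,0],30],[[0,4,125],[0,0,0],30],[[0,4,142],[0,0,0],30],[[0,4,150],[0,0,0],30],[[0,4,154],[0,0,0],30],[[0,4,154],[0,0,0],30]]'

```text
clock: 5.68
tcp_pos: [0.5403, -0.3484, 0.0249]
orientation: [-0.001, 0.003, 1.0, 0.001]
wrist_force: [-0.4, 0.3, -2.5]
finger_gap: 0.0452
grip_force: 52.1
```

Emit:
step_arm --moves '[[[0,0,2],[0,0,0],30],[[0,0,4],[0,0,0],30],[[0,0,5],[0,0,0],30],[[0,0,5],[0,0,0],30]]'

```text
clock: 6.02
tcp_pos: [0.5415, -0.3497, 0.0221]
orientation: [0.001, 0.003, 1.0, -0.0]
wrist_force: [-0.2, 0.8, -3.2]
finger_gap: 0.0445
grip_force: 52.1
```

Emit:
step_arm --moves '[[[0,0,1.5],[0,0,0],30],[[0,0,3],[0,0,0],30],[[0,0,3],[0,0,0],30]]'

```text
clock: 6.27
tcp_pos: [0.5415, -0.3498, 0.0193]
orientation: [0.001, 0.003, 1.0, -0.0]
wrist_force: [-1.1, -0.0, 3.8]
finger_gap: 0.0451
grip_force: 52.7
```

Contact with the floor: the vertical force changed sign. I'll open and retreat.

Emit:
step_arm --moves '[[[0,0,0],[0,0,0],50],[[0,0,0],[0,0,0],58],[[0,0,0],[0,0,0],66],[[0,0,-8],[0,0,0],66],[[0,0,-30],[0,0,0],66],[[0,0,-70],[0,0,0],66],[[0,0,-110],[0,0,0],66],[[0,0,-145],[0,0,0],66]]' --grip_force 60

```text
clock: 6.93
tcp_pos: [0.5411, -0.3494, 0.1661]
orientation: [0.0, 0.003, 1.0, -0.0]
wrist_force: [1.4, -0.3, 0.0]
finger_gap: 0.0661
grip_force: 0.0
```

```bash
python3 -c "
from h import *
go(.602,-.0285,.15,171.7)
s=imaging.read_camera('scene')
cv2.imwrite('pics/g4.png',np.hstack([tile(s,100,200,200,200,400,400),tile(s,300,80,150,150,400,400)])[:,:,::-1])"
```

```text
t 6.9333 tcp [ 0.5411 -0.3494  0.1661] yaw 89.67252299714274 gap 0.06612361406431272 F [ 1.4065 -0.3428  0.0141] shift [-59.  321.3  15.9] turn [-0.001  0.    -1.432]
```

View pics/g4.png

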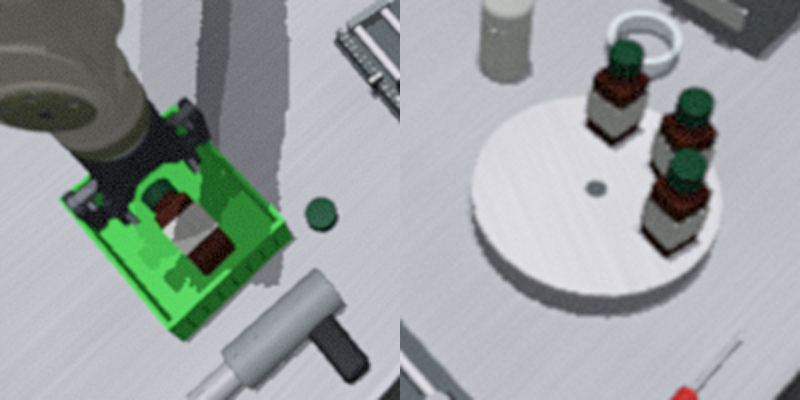

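The bottle lies flat in the crate and the three others still stand. Now to the gate.

Emit:
step_arm --moves '[[[-59,321,6],[0,0,-1.43],66],[[-59,321,6],[0,0,-1.43],66],[[-59,321,6],[0,0,-1.43],66],[[-59,321,6],[0,0,-1.43],66],[[-59,321,6],[0,0,-1.43],66],[[-59,321,6],[0,0,-1.43],66],[[-59,321,6],[0,0,-1.43],66],[[-59,321,6],[0,0,-1.43],66]]'

```text
clock: 7.65
tcp_pos: [0.602, -0.026, 0.1578]
orientation: [0.0, -0.48, 0.877, -0.0]
wrist_force: [0.5, 0.0, 0.6]
finger_gap: 0.0658
grip_force: 0.0
```

```bash
python3 -c "
from h import *
go(.602,-.0285,.11,171.7)"
```

```text
t 7.65 tcp [ 0.602  -0.026   0.1578] yaw 147.37588108202783 gap 0.06583160283367703 F [0.526  0.0236 0.56  ] shift [ 2.2 -1.3 47.8] turn [-0.001  0.    -0.425]
```

Emit:
step_arm --moves '[[[1,-1,0],[0,0,-0.12],66],[[2,-1,0],[0,0,-0.24],66],[[2,-1,10],[0,0,-0.36],66],[[2,-1,25],[0,0,-0.425],66],[[2,-1,50],[0,0,-0.425],66],[[2,-1,80],[0,0,-0.425],66],[[2,-1,102],[0,0,-0.425],66],[[2,-1,106],[0,0,-0.425],66]]'

```text
clock: 8.32
tcp_pos: [0.5986, -0.0304, 0.0474]
orientation: [-0.002, -0.652, 0.759, 0.003]
wrist_force: [-1.5, 0.8, 0.4]
finger_gap: 0.0658
grip_force: 0.0
```

```bash
python3 -c "
from h import *
go(.602,-.0285,.052,171.7)
s=imaging.read_camera('scene')
cv2.imwrite('pics/g5.png',tile(s,250,180,120,90,640,480)[:,:,::-1])"
```

```text
t 8.3167 tcp [ 0.5986 -0.0304  0.0474] yaw 171.3165428884073 gap 0.06578416465422904 F [-1.4949  0.8346  0.438 ] shift [-2.4 -3.  -4.7] turn [ 0.007  0.    -0.007]
```

View pics/g5.png

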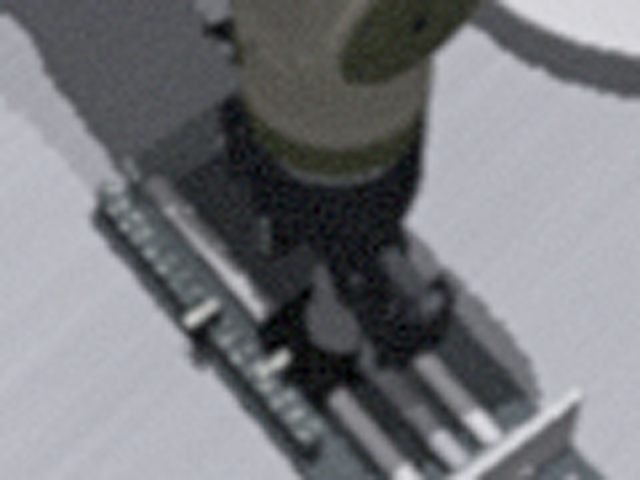

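The post stands between the fingers. In this crop the index line (275,360) and the clip line (202,314) are both visible. I'll close on the post.

Emit:
step_arm --moves '[[[-2,-3,-4],[0,0,0],66],[[-2,-3,-4],[0,0,0],50],[[-2,-3,-4],[0,0,0],35],[[-2,-3,-4],[0,0,0],20],[[-2,-3,-4],[0,0,0],15],[[-2,-3,-4],[0,0,0],15]]' --grip_force 50

```text
clock: 8.87
tcp_pos: [0.6022, -0.029, 0.057]
orientation: [-0.001, -0.652, 0.759, 0.001]
wrist_force: [-10.2, 1.7, 12.4]
finger_gap: 0.0234
grip_force: 49.0
```

```bash
cat > m.py <<'E'
from h import *
import sys
s=imaging.read_camera('scene'); g=cv2.cvtColor(s,cv2.COLOR_RGB2GRAY)
a=np.radians(-8.3); ex=np.array([np.cos(a),np.sin(a)]); ey=np.array([-ex[1],ex[0]])
# bright strips (index, clip line) within a box around the scale, sub-pixel centroids
d=float(sys.argv[1]) # expected slide travel mm
def cen(P,r=5):
    u,v=proj('scene',P); x0,y0=int(round(u))-r,int(round(v))-r
    w=g[y0:y0+2*r+1,x0:x0+2*r+1].astype(float); m=(w>w.max()-60); n,l,st,c=cv2.connectedComponentsWithStats(m.astype(np.uint8))
    k=1+np.argmax(st[1:,4]); mm=(l==k)*(w-w.max()+60); yy,xx=np.mgrid[:2*r+1,:2*r+1]
    return np.array([(mm*xx).sum()/mm.sum()+x0,(mm*yy).sum()/mm.sum()+y0]),st[k,4],(round(u,1),round(v,1))
i0=np.array([.5969,-.0652]); m0=np.array([.5568,-.0745])
(ip,na,pa),(mp,nb,pb)=cen(np.append(i0-ex*d/1000,.040)),cen(np.append(m0,.044))
I=plane('scene',ip,.040)[:2];M=plane('scene',mp,.044)[:2]
print('index',ip,na,pa,I,'mark',mp,nb,pb,M,'remaining mm',(I-M)@ex*1000)
M2=plane('scene',mp,.040)[:2]; print('if same height',(I-M2)@ex*1000)
go(*(telemetry.get_state()['tcp_pos']-np.append(ex*(I-M)@ex,0)),171.7)
cv2.imwrite('pics/'+sys.argv[2],tile(s,270,195,80,60,800,600)[:,:,::-1])
E
python3 m.py 0 m0.png
```

```text
index [300.1429 248.1385] 15 (np.float64(301.5), np.float64(247.1)) [ 0.5964 -0.0696] mark [287.1425 238.2225] 14 (np.float64(287.4), np.float64(238.8)) [ 0.5552 -0.0739] remaining mm 40.14596531492265
if same height 41.85577876968Traceback (most recent call last):
  File "m.py", line 17, in <module>
    go(*(telemetry.get_state()['tcp_pos']-np.append(ex*(I-M)@ex,0)),171.7)
         ~~~~~~~~~~~~~~~~~~~~~~~~~~~~~~~~^~~~~~~~~~~~~~~~~~~~~~~~~
ValueError: operands could not be broadcast together with shapes (3,) (2,)
```

Emit:
step_arm --moves '[[[0,2,-4],[0,0,0],15],[[0,8,-4],[0,0,0],15],[[0,15,-4],[0,0,0],15],[[0,22,-4],[0,0,0],15],[[0,29,-4],[0,0,0],15],[[0,35,-4],[0,0,0],15],[[0,37,-4],[0,0,0],15],[[0,37,-4],[0,0,0],15]]' --grip_force 60

```text
clock: 9.58
tcp_pos: [0.5674, -0.024, 0.0572]
orientation: [-0.001, -0.651, 0.759, 0.001]
wrist_force: [5.9, -0.8, -23.0]
finger_gap: 0.0233
grip_force: 62.4
```

```bash
sed -i 's/^go(.*/go(*telemetry.get_state()["tcp_pos"],171.7)/' m.py; python3 m.py 37 m1.png
```

```text
index [290.6127 237.6723] 19 (np.float64(292.6), np.float64(236.6)) [ 0.5589 -0.0655] mark [288.3432 238.2729] 21 (np.float64(287.4), np.float64(238.8)) [ 0.5575 -0.0719] remaining mm 0.4578868731294562
if same height 2.1594323714304475
t 9.6333 tcp [ 0.5676 -0.024   0.0573] yaw 171.3028291701394 gap 0.02318648627338622 F [  6.1693  -1.3207 -22.058 ] shift [0. 0. 0.] turn [ 0.001 -0.    -0.007]
```

View pics/m1.png

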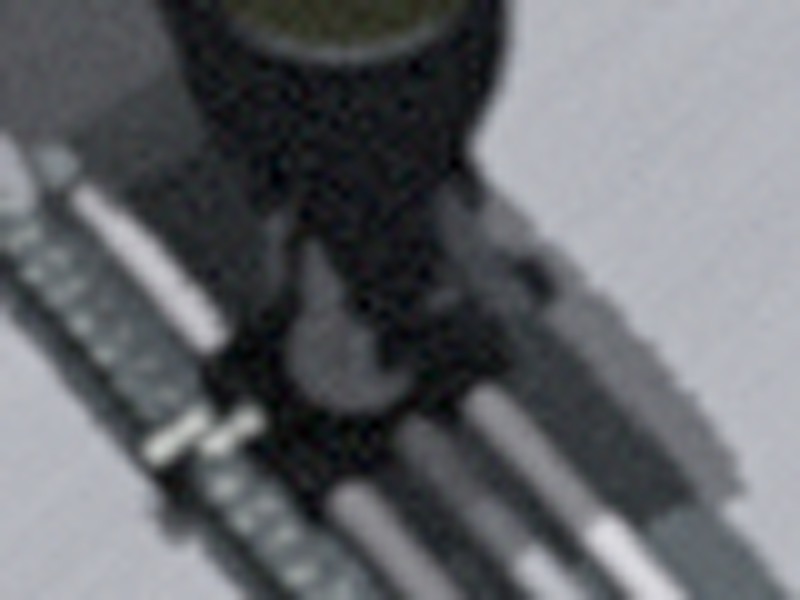

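The crop shows the clip line centred near (178,438) and the index line near (234,430), nearly level. I'll compute the remainder from these points.

```bash
python3 -c "
from h import *
q=lambda x,y:((x+.5)/10-.5+270,(y+.5)/10-.5+195)
a=np.radians(-8.3); ex=np.array([np.cos(a),np.sin(a)])
I=plane('scene',q(234,430),.040)[:2]
for z in(.040,.044):
  M=plane('scene',q(178,438),z)[:2]; print(z,I,M,(I-M)@ex*1000)
ends=[plane('scene',q(*e),.04)[:2] for e in [(207,448),(262,413),(150,458),(207,415)]]
print(ends, np.degrees(np.arctan2(*(ends[1]-ends[0])[::-1])))
"
```

```text
0.04 [ 0.5629 -0.0612] [ 0.5543 -0.0725] 6.863230318855159
0.044 [ 0.5629 -0.0612] [ 0.5558 -0.0738] 5.155968302119955
[array([ 0.5615, -0.0695]), array([ 0.5646, -0.053 ]), array([ 0.5532, -0.0813]), array([ 0.555, -0.063])] 79.43859777446775
```

Emit:
step_arm --moves '[[[0,2,2],[0,0,0],15],[[0,4,2.5],[0,0,0],15],[[0,5,2.5],[0,0,0],15],[[0,5,2.5],[0,0,0],15],[[0,5,2.5],[0,0,0],15]]'

```text
clock: 10.05
tcp_pos: [0.5653, -0.0237, 0.0572]
orientation: [0.001, -0.651, 0.759, -0.002]
wrist_force: [5.4, -1.5, -11.1]
finger_gap: 0.0228
grip_force: 63.6
```

```bash
python3 m.py 40 m2.png
```

```text
index [289.7337 237.2533] 18 (np.float64(291.9), np.float64(235.7)) [ 0.5564 -0.0663] mark [288.1386 237.9289] 18 (np.float64(287.4), np.float64(238.8)) [ 0.5564 -0.0716] remaining mm -0.7596256143180793
if same height 0.946496209157578
t 10.1 tcp [ 0.5652 -0.0237  0.0572] yaw 171.30038625771826 gap 0.023081638436914388 F [ 5.8826 -0.4788 -9.5385] shift [0. 0. 0.] turn [-0.004 -0.    -0.007]
```

View pics/m2.png

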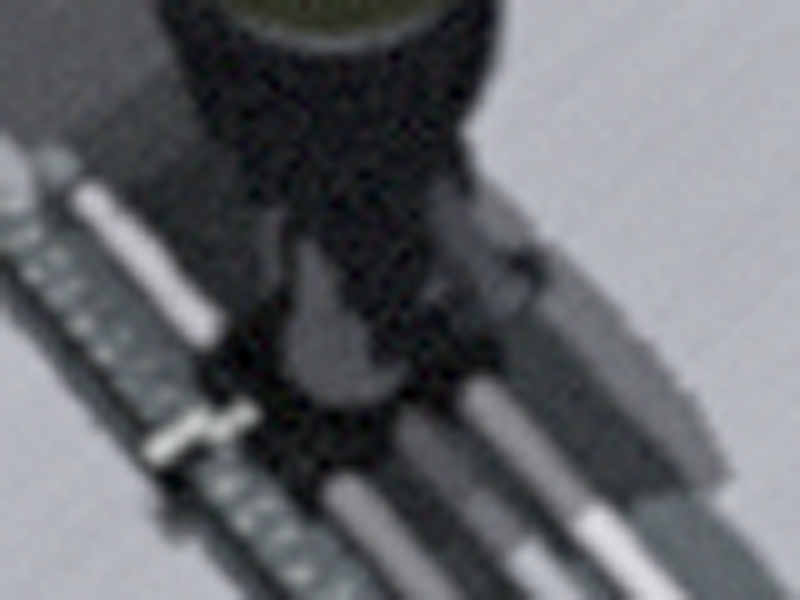

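I count 11 pictures viewed, one over the limit of 10, so I won't view any more. From here I'll measure by intensity profiles along the gate's x through each line.

Emit:
step_arm --moves '[[[0,1,0.5],[0,0,0],15],[[0,2,1],[0,0,0],15],[[0,3,1],[0,0,0],15],[[0,3,1],[0,0,0],15],[[0,3,1],[0,0,0],15],[[0,3,1],[0,0,0],15]]'

```text
clock: 10.6
tcp_pos: [0.5633, -0.0234, 0.0571]
orientation: [0.002, -0.651, 0.759, -0.002]
wrist_force: [7.2, -0.6, -5.7]
finger_gap: 0.0231
grip_force: 64.2
```

```bash
cat > pf.py <<'E'
from h import *
a=np.radians(-8.3); ex=np.array([np.cos(a),np.sin(a)]); ey=np.array([-ex[1],ex[0]])
def prof(n,g,y0,z):
    s=np.arange(-15,15.1,.5); c=np.array([.556,-.0665])
    P=np.array([proj(n,np.append(c+ex*t/1000+ey*y0/1000,z)) for t in s],np.float32)
    v=cv2.remap(g,P[:,:1],P[:,1:],cv2.INTER_CUBIC)[:,0]; k=v.argmax()
    w=np.clip(v-(v.max()+np.median(v))/2,0,None)*(abs(s-s[k])<6); return (w*s).sum()/w.sum(),v.max()-np.median(v)
g=cv2.cvtColor(imaging.read_camera('scene'),cv2.COLOR_RGB2GRAY).astype(np.float32)
for y in (2,4,6,8,10,12): print('idx y',y,prof('scene',g,y,.040))
for y in (-14,-12,-10,-8,-6,-4): print('mark y',y,prof('scene',g,y,.044))
s=telemetry.get_state(); print(s['clock'],s['tcp_pos'],s['wrist_force'],s['grip_force'])
E
python3 pf.py
```

```text
idx y 2 (np.float64(-0.401156145491909), np.float32(84.418335))
idx y 4 (np.float64(0.7248148887474746), np.float32(104.02109))
idx y 6 (np.float64(1.16052423112878), np.float32(123.45546))
idx y 8 (np.float64(1.2739553097696632), np.float32(135.60875))
idx y 10 (np.float64(1.3785100321506456), np.float32(117.729706))
idx y 12 (np.float64(1.2925871892169518), np.float32(89.6013))
mark y -14 (np.float64(0.3783342464545576), np.float32(138.40027))
mark y -12 (np.float64(0.16806810895933622), np.float32(145.3749))
mark y -10 (np.float64(0.10898044583177796), np.float32(113.743546))
mark y -8 (np.float64(0.12804831923966603), np.float32(86.496124))
mark y -6 (np.float64(0.15473514129278562), np.float32(78.54445))
mark y -4 (np.float64(0.23599721381627764), np.float32(81.86044))
10.65 [ 0.5633 -0.0234  0.0571] [ 6.0119 -1.403  -6.8347] 64.18375968933105
```

Emit:
step_arm --moves '[[[0,0.8,0.5],[0,0,0],15],[[0,1.6,0.5],[0,0,0],15],[[0,1.6,0.5],[0,0,0],15],[[0,1.6,0.5],[0,0,0],15],[[0,1.6,0.5],[0,0,0],15],[[0,1.6,0.5],[0,0,0],15]]'

```text
clock: 11.15
tcp_pos: [0.5622, -0.0232, 0.0571]
orientation: [0.002, -0.651, 0.759, -0.003]
wrist_force: [7.4, -1.4, -4.5]
finger_gap: 0.0232
grip_force: 64.4
```

```bash
python3 pf.py
```

```text
idx y 2 (np.float64(-1.355720368754787), np.float32(77.40108))
idx y 4 (np.float64(-0.3627775768508113), np.float32(85.06914))
idx y 6 (np.float64(0.582107357258703), np.float32(108.16051))
idx y 8 (np.float64(0.7031819034190806), np.float32(152.56937))
idx y 10 (np.float64(0.4553493272277171), np.float32(154.95264))
idx y 12 (np.float64(0.28400225610119634), np.float32(120.79866))
mark y -14 (np.float64(0.3658928492089424), np.float32(133.40993))
mark y -12 (np.float64(0.24335405236439514), np.float32(141.27974))
mark y -10 (np.float64(0.27212741177168454), np.float32(116.830605))
mark y -8 (np.float64(0.19657388967147552), np.float32(86.878815))
mark y -6 (np.float64(0.22997020343253052), np.float32(81.315384))
mark y -4 (np.float64(0.2478654342148486), np.float32(85.17091))
11.2 [ 0.5622 -0.0232  0.0571] [ 7.6526 -1.5178 -4.6578] 64.42728281021118
```

The index line (about 0.4 mm) and the clip line (about 0.25 mm) now agree within 0.3 mm, and the slide is steady in the grip. I'll hand in.

```bash
python3 -c "
from workcell import env
print(env.hand_in())"
```

```text
the job is handed in; nothing more can be done
None
```

I handed the job in at 11.2 s: the tipped bottle was lowered into the reject crate, the other three were standing at my last look just after it was released, and the gripper is holding the slide with its index line level with the clip line to about 0.3 mm by camera; I viewed 11 pictures, one over the limit of 10.

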